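Clamp a step block in the inspection fixture

ROBOT

A 6-joint arm with a two-finger parallel gripper is mounted at the origin on a cart in front of the work surface, level with it; the furniture and walls round the work are solid. World frame = base frame: x ahead of the robot, y to its left, z up, the work surface at z = 0. Lengths are in m, angles in degrees, forces in N, time in s.
With the tool pointing down it reaches from about 0.4 to 0.825 m from the base axis. Payload 7 kg.
Tool frame: the origin (TCP) lies on the centre line of the jaws, within the pads' length; the fingertips stand 14 mm ahead of it and the grasp point (between the pads) lies 5 mm behind it; z points along the fingers, y is the direction in which the jaws open and shut (so a half turn about z gives the same grasp; the last joint's range is limited). The gripper opens to 88 mm and grips with 3 to 60 N. Pads are 19 mm wide; open, the fingers measure 130 mm over their backs; the gripper's body (78 mm by 193 mm) begins 47 mm behind the grasp point.
Start: joints at [-51.79, 20.546, 0.682, 0, -70.136, -16.507], TCP at [0.25, -0.627, 0.241] pointing down, gripper open.
Joint ranges: [-176.03, 176.03], [-82.01, 121.73], [-58.28, 71.71], [-173.87, 95.51], [-174.79, -0.11], [-173.66, 173.66]. Speed limits (degrees/s): [136.94, 136.94, 172.46, 180, 180, 180].

INTERFACE

Orientations are given as [roll, pitch, yaw] about the fixed x, y, z axes, in that order (R = Rz(yaw) Ry(pitch) Rx(roll)).
In Python, from bench import manip, eyes gives the robot as it stands.
- The arm moves only by the shell command python3 -m jog 'ROWS'. ROWS is JSON, a list of rows, each a list of 7 numbers: the finger opening in m, from 0 to 0.0876, then the shift along the world's x, y, z in m, then the turn, a rotation vector about the world's x, y, z in degrees. In form: [[claw, x, y, z, wx, wy, wz], ...]. A call has 1 to 10 rows; each row shifts and turns the commanded pose from where the row before left it; what a row does not reach is not made up. A row lasts 1/8 s, in which the tool goes at most 62.5 mm and 10.7 degrees, less where a joint would pass 70% of its speed; a pose out of reach is approached as far as the arm can. A call is refused whole if a number of a shift passes 0.0625 or a number of a turn 10.7, either way. A call with a gripper value outside its range is refused whole. The fingers move at their own pace and stop on an object; the grip force is fixed at half the most. Time passes only in rows, so rows that do not move let the fingers close. It gives the time, the measured TCP pose, the force and the opening at its end, in the units of the state.
- manip.sense(): the state, without advancing time (a new reading comes with each control period).
- eyes.snapshot(name): name is "side" or "top" or "wrist"; returns (picture, depth): 480x640x3 uint8, red, green, blue; 480x640 float32, m along the optical axis (not along the pixel's ray), 0 where there is no reading.
- eyes.camera_params(name): a dict with "intrinsics" (3x3 intrinsics, pixels), "k1" (the pictures are not rectified: a ray, as slopes to the right and down, at radius r is drawn at 1 + k1 r^2 times it, then the intrinsics apply), "origin" and "attitude" of the camera in the world. Camera axes: x right, y down, z forward; pixel columns grow to the right and rows downward; lengths in m; the calibration is good to about 2 mm. A picture is of the moment at which its call begins: read the wrist's pose just before it. camera_params takes no time and is no camera call; for the wrist camera it gives the pose at the moment of the call.
- manip.hand_in(): hands the job in, once; it reports no verdict.
The state is a dict: "time_s": time; "joints": joint angles; "qvel": joint speeds; "effort": joint torques, N m; "tool_pos": TCP position; "ee_rot": TCP orientation; "force": force on the tool from outside, world axes, zero at the start; "torque": the same for the moment, N m; "opening": finger opening in m.
Only numpy, scipy, OpenCV 4.12 (cv2) and the standard library are available. Lean on these libraries where they do the work, as an engineer would, in place of code of your own. Each camera call takes 0.05 s, during which the arm holds its last target. There are 200 camera calls.

TASK

Clamp the aluminium step block for inspection. Push the fixture's blue swing strap round with a finger until it rests against its brass stop pin over the block, and only then push the raised red cam lever fully down so that the pad presses on the block. Leave the block seated in its nest, and do not move or lift the parts and tools lying around.

Things in the scene. Friction and masses are not known exactly. Their poses are not given: they have to be found in the camera images.
- fixture: clamp fixture fixed to the worktop: aluminium plate 90 (x) x 160 (y) x 12 mm, with a low nest 8 mm high (top 20 mm above the worktop), a steel post 20 mm in diameter at x 0, y -50 mm and a brass stop pin 8 mm in diameter at x 19.5, y -22 mm, up to 60 mm high. Origin: centre of its underside, on the worktop; z up. At joint strap = 0 the strap points along its +y and the lever along its -y
- pivot (a point): point on the vertical pivot axis of the strap, at mid-thickness of the strap, 58 mm above the worktop; fixed to the fixture with the fixture's axes
- nest (a point): centre of the floor of the nest, 12 mm above the worktop, where the underside centre of the step block belongs (1 to 2 mm of play)
- strap (a joint): swing angle of the strap, rad: 0 = against the stop pin, straight over the block; grows as it is swung open, counter-clockwise seen from above (it starts open at 0.9 to 1.5, nose towards the robot). It stays where it is left; about 2 N at the nose moves it
- strap_nose (a point): mid-thickness point of the blue strap over its pad, 65 mm from the pivot axis. The strap is a bar 30 mm wide with round ends of 15 mm radius, its length 80 mm from the pivot axis to the end of the nose; its sides stand from 50 to 66 mm above the worktop. +y of this frame points along the strap from pivot to nose, z up, and closing moves the nose towards its own +x: push on its -x side
- pad: round black pad 18 mm in diameter under the nose of the strap; origin at the centre of its underside. It stands 41 mm above the worktop with the lever raised (5 mm above the block) and is driven down by the lever, 6.8 mm per rad, until it presses on the block
- lever (a joint): angle of the cam lever, rad: 0 = raised 0.85 rad (49 degrees) above level, 0.85 = fully down, level (end stop). It starts between 0 and 0.25, stays where it is left, and needs 3 to 8 N at its red grip
- lever_end (a point): middle of the outer end of the lever, 80 mm from its hinge axis. The lever rides on the strap: its horizontal hinge axis crosses the pivot axis 80 mm above the worktop, and it points away from the nose of the strap. Its red grip is 20 mm wide, 11 mm thick and reaches from 38 to 80 mm from the hinge axis. When down, the top of the grip is 86 mm above the worktop with open air below
- step_block: aluminium step block, 24 x 60 x 24 mm with three steps, loose in the nest, its long side along the fixture's y, its tallest step (24 mm; top 36 mm above the worktop) next to the post and under the pad. Origin: centre of its underside
- bush: flanged turned steel bush, 34 mm in diameter, 30 mm tall, loose on the worktop beyond the fixture; origin: centre of its underside
- bearing: ball bearing, 34 mm in diameter, 11 mm high, loose on the worktop beyond the fixture; origin: centre of its underside
- ring_gauge: steel ring, 40 mm in diameter, 12 mm high, loose; origin: centre of its underside
- gear: small steel spur gear, 44 mm in diameter, 12 mm high, loose; origin: centre of its underside
- stop_watch: round pale stop watch, 66 x 58 x 18 mm, loose; origin: centre of its underside
Mind the look-alikes: they are no part of the job. Leave any black or pink look-alike of the step_block alone.

How it is judged:
By the outcome, as a careful person would: the job done as asked, in the order asked, and still so for the second after the job is handed in, with the robot touching nothing.
It also fails if it takes over 48 s, if anything falls off the work surface, if the arm or the gripper's body presses on something with over 40 N, if the wrist force passes 120 N, or if a joint passes its speed limit or range.

## Working session

There is one attempt and no reset: what is moved stays moved. The work goes in short steps, Python scripts to look and compute and a shell command to move; the robot and the scene stay as the last step left them, time stands still between calls to the robot, and variables do not carry over. Pictures are saved under pics/ and viewed, about 8 in all and at most 12, crops included, and the job is handed in when it is done.

```bash
mkdir -p pics; cat > h.py <<'E'
import numpy as np, cv2
from scipy.spatial.transform import Rotation as R
from bench import manip, eyes
def Rot(a):
    a=np.array(a,float)
    if a.shape==(3,3): return a
    return R.from_euler('xyz',a,degrees=True).as_matrix()
def ray(c,u,v):
    K=np.array(c['intrinsics']);d=cv2.undistortPoints  # radial only in own form below
    x=np.array([(u-K[0,2])/K[0,0],(v-K[1,2])/K[1,1]]);s=x.copy()
    for _ in range(20): s=x/(1+c['k1']*(s@s))
    return np.array(c['origin']),Rot(c['attitude'])@np.array([s[0],s[1],1])
def onz(c,u,v,z):
    o,d=ray(c,u,v);return o+d*(z-o[2])/d[2]
def px(c,P):
    K=np.array(c['intrinsics']);q=Rot(c['attitude']).T@(np.array(P)-np.array(c['origin']));s=q[:2]/q[2];s=s*(1+c['k1']*(s@s))
    return K[0,0]*s[0]+K[0,2],K[1,1]*s[1]+K[1,2]
def pt(c,D,u,v):
    o,d=ray(c,u,v);return o+d*D[int(round(v)),int(round(u))]
def snap(n,f):
    c=eyes.camera_params(n);p,D=eyes.snapshot(n);cv2.imwrite(f'pics/{f}.png',p[:,:,::-1]);np.savez(f'pics/{f}.npz',p=p,D=D);
    import pickle;pickle.dump(c,open(f'pics/{f}.pkl','wb'));return c,p,D
def load(f):
    import pickle;z=np.load(f'pics/{f}.npz');return pickle.load(open(f'pics/{f}.pkl','rb')),z['p'],z['D']
E
python3 - <<'E'
from h import *
print(manip.sense())
for n in('top','side'):
    c,p,D=snap(n,n+'0');print(n,c)
E
```

```text
{'time_s': 0.0, 'joints': array([-5.17905849e+01,  2.05908063e+01,  6.34538468e-01, -1.97863026e-02,
       -7.01357906e+01, -1.65076052e+01]), 'qvel': array([-0.03441621, -0.0311647 ,  0.02310634, -0.00872438,  0.05261878,
       -0.02290713]), 'effort': array([ 1.22804955e-03, -5.82709301e+01,  2.93069923e+01,  6.99733436e+00,
        7.13152884e-03, -1.55264620e-04]), 'tool_pos': array([ 0.24941335, -0.62673579,  0.23963663]), 'ee_rot': array([ 1.79906450e+02, -8.32639033e-03, -1.58304921e+02]), 'force': array([-0.22819772, -0.35505132, -0.34352373]), 'torque': array([ 0.03128623,  0.04330776, -0.01361407]), 'opening': 0.08763594682781761}
top {'intrinsics': array([[608.39662013,   0.        , 325.18548012],
       [  0.        , 608.39662013, 239.82140999],
       [  0.        ,   0.        ,   1.        ]]), 'k1': -0.21474477069670492, 'origin': array([ 0.33682076, -0.09823764,  1.37771132]), 'attitude': array([-170.43932252,    0.61298074,  -91.16053628])}
side {'intrinsics': array([[501.2589852 ,   0.        , 314.82277507],
       [  0.        , 501.2589852 , 234.07384382],
       [  0.        ,   0.        ,   1.        ]]), 'k1': -0.013526072199600931, 'origin': array([0.31185896, 0.62110262, 0.67225815]), 'attitude': array([-125.41541031,    1.29645314, -161.72104423])}
```

View pics/top0.png

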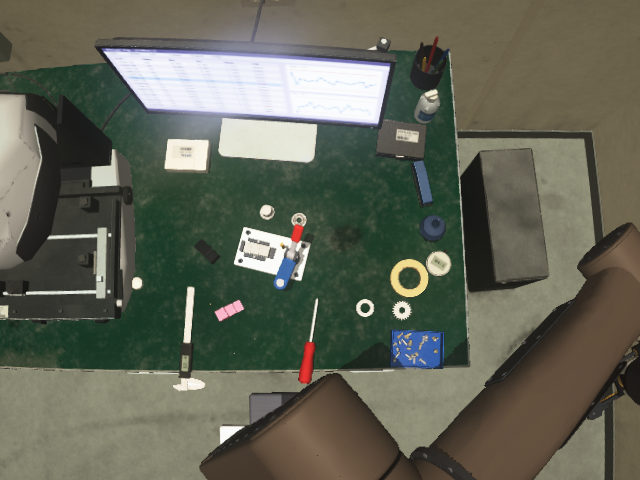

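View pics/side0.png

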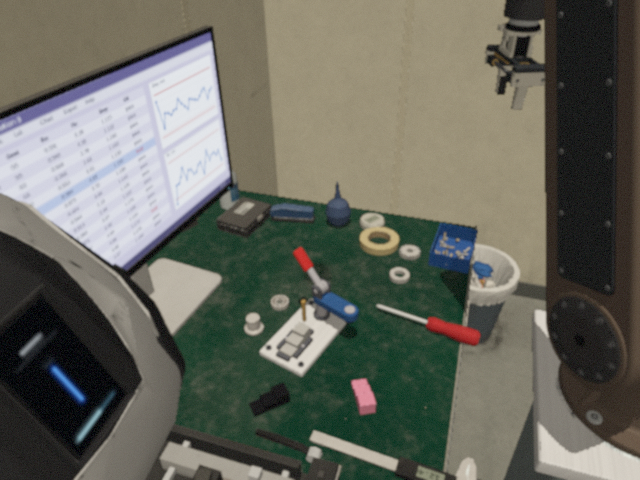

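The top view shows the fixture plate at about (272,253), the blue strap at (287,268) with its nose towards the robot, and the red lever at (298,233). Things that could be confused:
- Blue: stapler-like box (423,183), blower (432,228) and tray (417,349).
- Red: screwdriver handle (307,363) and pen (433,50).
- Step block: black (207,250) and pink (229,310) look-alikes. The real one is in the nest at (257,247).

I choose the strap and lever on the white plate.

```bash
python3 - <<'E'
from h import *
c,p,D=load('top0')
x0,y0,x1,y1=222,205,330,305
crop=p[y0:y1,x0:x1]
hsv=cv2.cvtColor(crop,cv2.COLOR_RGB2HSV)
H,S,V=cv2.split(hsv)
def comp(m):
    n,l,s,ce=cv2.connectedComponentsWithStats(m.astype(np.uint8));i=1+np.argmax(s[1:,4]);return l==i
def W(q,z): return onz(c,q[0]+x0,q[1]+y0,z)
plate=(S<70)&(V>110); blue=comp((H>95)&(H<125)&(S>120)&(V>60)); red=comp(((H<8)|(H>172))&(S>150)&(V>80))
pl=comp(plate)
def pts(m): 
    v,u=np.nonzero(m);return np.c_[u,v].astype(np.float32)
# rect fit in world
w=np.array([W(q,.012)[:2] for q in pts(pl|blue&False)])
r=cv2.minAreaRect((w*1000).astype(np.float32));print('plate rect mm',r,cv2.boxPoints(r))
for nm,m,z in(('blue',blue,.066),('red',red,.11)):
    w=np.array([W(q,z) for q in pts(m)])[:,:2]
    r=cv2.minAreaRect((w*1000).astype(np.float32));print(nm,len(w),w.mean(0),r,'\n',cv2.boxPoints(r))
    P=np.array([pt(c,D,q[0]+x0,q[1]+y0) for q in pts(m)]);print(' depth mean',np.median(P,0),P[:,2].min(),P[:,2].max())
big=cv2.resize(crop,None,fx=6,fy=6,interpolation=cv2.INTER_CUBIC)
cv2.imwrite('pics/crop.png',big[:,:,::-1])
E
```

```text
plate rect mm ((538.78857421875, 34.225440979003906), (160.0775146484375, 91.36809539794922), 74.8935546875) [[473.82407  -31.141579]
 [562.0348   -54.9533  ]
 [603.75305   99.59246 ]
 [515.54236  123.40418 ]]
blue 335 [0.48940358 0.00117483] ((484.64312744140625, 3.188182830810547), (29.482545852661133, 69.13742065429688), 65.49143981933594) 
 [[447.07397     4.11522  ]
 [509.98206   -24.565    ]
 [522.2123      2.2611456]
 [459.3042     30.941366 ]]
 depth mean [4.90982388e-01 3.00300594e-04 6.45096609e-02] 0.0016284132948529706 1.3777113241453973
red 152 [ 0.56690402 -0.02935899] ((566.8238525390625, -28.931922912597656), (20.255754470825195, 35.297821044921875), 70.99297332763672) 
 [[546.83875  -32.759644]
 [580.21204  -44.255585]
 [586.80896  -25.104202]
 [553.43567  -13.608261]]
 depth mean [ 0.56370647 -0.03022068  0.12768799] 0.0007954093956834551 0.1423274342739238
```

View pics/crop.png

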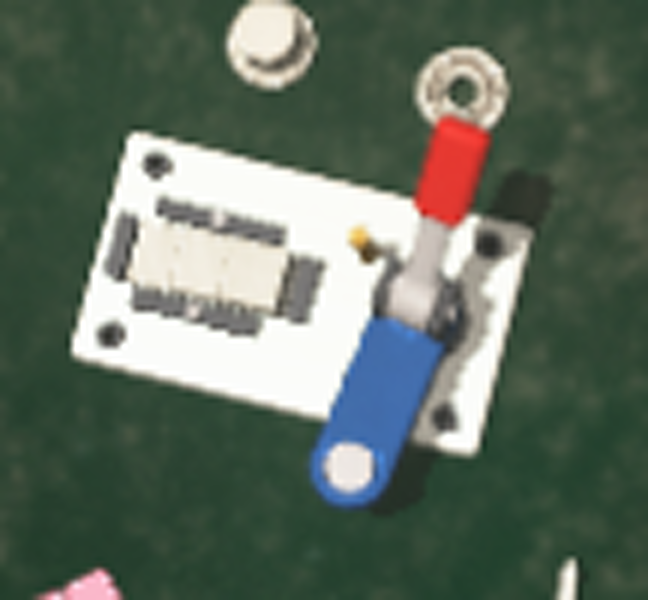

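The crop confirms the choice: blue strap with its nose at crop (350,468), red grip at (452,170), brass pin at (358,238), and the block in the nest at (208,262). Next I compute the waypoints.

```bash
cat > wp.py <<'E'
from h import *
P=np.array([.5258,-.0140]);TH1=74.9
def tcp(th,off,r=.060):
    t=np.radians(th);u=np.array([np.cos(t),np.sin(t)]);n=np.array([np.sin(t),-np.cos(t)])
    return P+r*u-off*n
E
python3 - <<'E'
from wp import *
s=manip.sense();c=eyes.camera_params('wrist');print('cam in tool',Rot(s['ee_rot']).T@(np.array(c['origin'])-s['tool_pos']))
print('start',tcp(155.5,.060),'delta',tcp(155.5,.060)-s['tool_pos'][:2],'turn',-24.5+158.3)
prev=tcp(155.5,.060)
for th in list(np.arange(155.5,74,-8.06)):
    q=tcp(th,.036);print(round(th,1),(q*1000).round(1),((q-prev)*1000).round(1));prev=q
E
```

```text
cam in tool [ 0.06780591 -0.00071766 -0.14351007]
start [ 0.44632073 -0.04371608] delta [0.19687887 0.58306727] turn 133.8
155.5 [456.3 -21.9] [10.  21.8]
147.4 [455.9 -12.1] [-0.4  9.8]
139.4 [456.8  -2.3] [1.  9.8]
131.3 [459.1   7.3] [2.3 9.6]
123.3 [462.8  16.4] [3.6 9.1]
115.2 [467.7  25. ] [4.9 8.5]
107.1 [473.7  32.7] [6.  7.8]
99.1 [480.8  39.6] [7.1 6.8]
91.0 [488.7  45.3] [8.  5.8]
83.0 [497.4  50. ] [8.7 4.6]
74.9 [506.7  53.3] [9.2 3.3]
```

```bash
python3 -m jog '[[0,0.0141,0.0416,0,0,0,9.56],[0,0.0141,0.0416,0,0,0,9.56],[0,0.0141,0.0416,0,0,0,9.56],[0,0.0141,0.0416,0,0,0,9.56],[0,0.0141,0.0416,0,0,0,9.56],[0,0.0141,0.0416,0,0,0,9.56],[0,0.0141,0.0416,0,0,0,9.56],[0,0.0141,0.0416,0,0,0,9.56],[0,0.0141,0.0416,0,0,0,9.56],[0,0.0141,0.0416,0,0,0,9.56]]'; python3 -m jog '[[0,0.0141,0.0416,0,0,0,9.56],[0,0.0141,0.0416,0,0,0,9.56],[0,0.0141,0.0416,0,0,0,9.56],[0,0.0141,0.0416,0,0,0,9.56],[0,0,0,-0.02,0,0,0],[0,0,0,-0.04,0,0,0],[0,0,0,-0.04,0,0,0],[0,0,0,-0.02,0,0,0],[0,0,0,0,0,0,0],[0,0,0,0,0,0,0]]'
```

```text
time_s: 1.35
tool_pos: [0.3906, -0.2097, 0.2405]
ee_rot: [-180.0, 0.0, -62.4]
force: [1.1, -0.1, 0.5]
opening: 0.0002
time_s: 2.6
tool_pos: [0.4476, -0.0446, 0.1214]
ee_rot: [-180.0, -0.0, -24.4]
force: [0.5, -0.6, 0.0]
opening: 0.0001
```

```bash
python3 - <<'E'
from wp import *
s=manip.sense();print(s['joints'])
for n in('wrist','top'): c,p,D=snap(n,n+'1')
w=load('wrist1')[1]; t=cv2.resize(p[190:310,210:370],(640,480),interpolation=cv2.INTER_CUBIC)
cv2.imwrite('pics/pair1.png',cv2.resize(np.hstack([w,t]),(800,300))[:,:,::-1])
E
```

```text
[ 1.95604753e+01  6.03762673e+00 -3.62154620e+01  2.33326407e-02
 -4.76980226e+01  4.59842377e+01]
```

View pics/pair1.png

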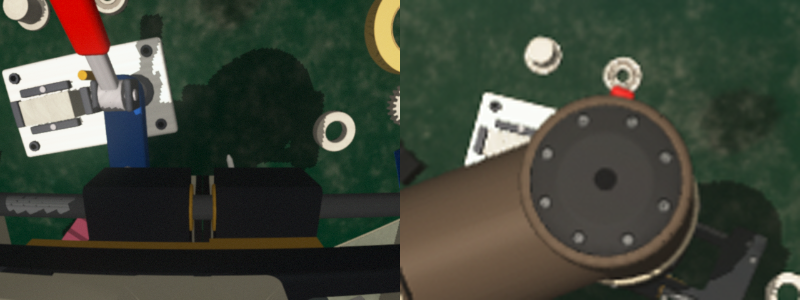

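The wrist view shows the closed gripper to the right of the strap, over clear worktop. I go down beside the strap and make contact.

```bash
python3 -m jog '[[0,-0.001,0.001,-0.03,0,0,0],[0,0,0,-0.03,0,0,0],[0,0,0,0,0,0,0],[0,0.004,0.009,0,0,0,0],[0,0.003,0.006,0,0,0,0],[0,0.001,0.003,0,0,0,0],[0,0.001,0.003,0,0,0,0],[0,0,0,0,0,0,0]]'
```

```text
time_s: 3.7
tool_pos: [0.4551, -0.0225, 0.0607]
ee_rot: [-180.0, -0.0, -24.4]
force: [-0.4, -0.8, 0.2]
opening: 0.0006
```

```bash
python3 -m jog '[[0,0.001,0.005,0,0,0,-4],[0,0,0.005,0,0,0,-4],[0,0.0005,0.005,0,0,0,-4],[0,0.0005,0.005,0,0,0,-4],[0,0.001,0.005,0,0,0,-4],[0,0.0013,0.0046,0,0,0,-4],[0,0.0018,0.0046,0,0,0,-4],[0,0.0018,0.0045,0,0,0,-4],[0,0,0,0,0,0,0]]'; python3 - <<'E'
from wp import *
c,p,D=snap('side','side2')
b=p[240:400,230:410];cv2.imwrite('pics/s2.png',cv2.resize(b,(720,640))[:600,:,::-1])
print(tcp(123.5,.036))
E
```

```text
time_s: 4.82
tool_pos: [0.4624, 0.0158, 0.0604]
ee_rot: [179.9, 0.0, -56.4]
force: [-2.0, 1.3, 1.0]
opening: 0.0002
[0.46266389 0.01616342]
```

View pics/s2.png

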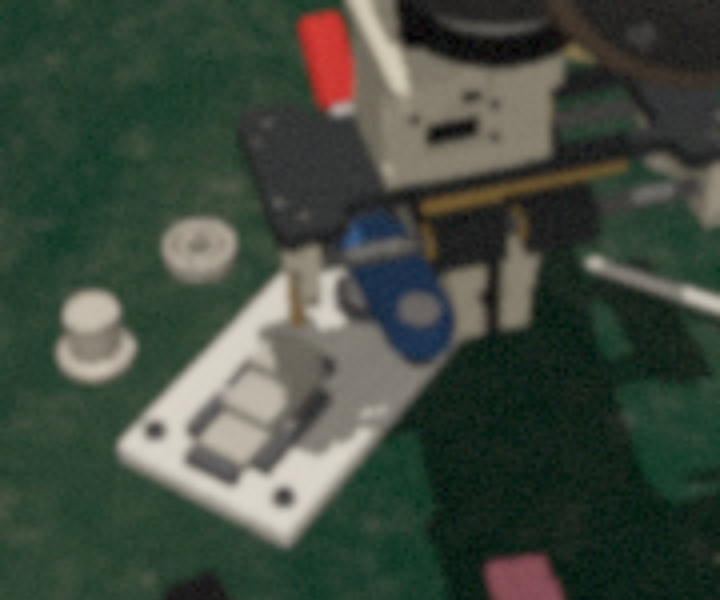

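The strap (nose at about (410,310) in the crop) is following the finger, so I continue the arc to just short of the stop.

```bash
python3 -m jog '[[0,0.0023,0.0044,0,0,0,-4],[0,0.0025,0.0042,0,0,0,-4],[0,0.0028,0.0039,0,0,0,-4],[0,0.0031,0.0038,0,0,0,-4],[0,0.0034,0.0035,0,0,0,-4],[0,0.0036,0.0033,0,0,0,-4],[0,0.0039,0.0029,0,0,0,-4],[0,0.0041,0.0027,0,0,0,-4],[0,0.0043,0.0024,0,0,0,-4],[0,0.0045,0.0021,0,0,0,-4]]';python3 -m jog '[[0,0.0045,0.002,0,0,0,-4],[0,0.003,0.001,0,0,0,-2],[0,0,0,0,0,0,0],[0,0,0,0,0,0,0]]'
```

```text
time_s: 6.12
tool_pos: [0.4971, 0.0493, 0.0604]
ee_rot: [180.0, 0.0, -96.5]
force: [-2.2, 2.5, 0.7]
opening: 0.0004
time_s: 6.62
tool_pos: [0.505, 0.0521, 0.0606]
ee_rot: [-180.0, 0.0, -102.4]
force: [-0.2, 0.5, 0.4]
opening: 0.0003
```

Now I push in small steps along fixture +x until the stop shows in the force.

```bash
python3 -m jog '[[0,0.0015,-0.0002,0,0,0,-1],[0,0.0015,-0.0002,0,0,0,-1],[0,0,0,0,0,0,0]]';python3 -m jog '[[0,0.0012,-0.0003,0,0,0,0],[0,0.0008,-0.0002,0,0,0,0],[0,0,0,0,0,0,0]]'
```

```text
time_s: 7.0
tool_pos: [0.5081, 0.0519, 0.0606]
ee_rot: [-180.0, 0.0, -104.5]
force: [-1.4, 1.4, -0.1]
opening: 0.0002
time_s: 7.38
tool_pos: [0.51, 0.0513, 0.0606]
ee_rot: [-180.0, 0.0, -104.5]
force: [-1.3, 3.0, -0.6]
opening: 0.0002
```

```bash
python3 -m jog '[[0,0.001,-0.0003,0,0,0,0],[0,0.001,-0.0003,0,0,0,0],[0,0,0,0,0,0,0]]';python3 - <<'E'
from wp import *
c,p,D=snap('side','side3')
b=p[240:400,230:410];cv2.imwrite('pics/s3.png',cv2.resize(b,(720,640))[:600,:,::-1])
E
```

```text
time_s: 7.75
tool_pos: [0.5108, 0.0509, 0.0605]
ee_rot: [179.9, -0.0, -104.5]
force: [-8.0, 6.6, 5.2]
opening: 0.0004
```

View pics/s3.png

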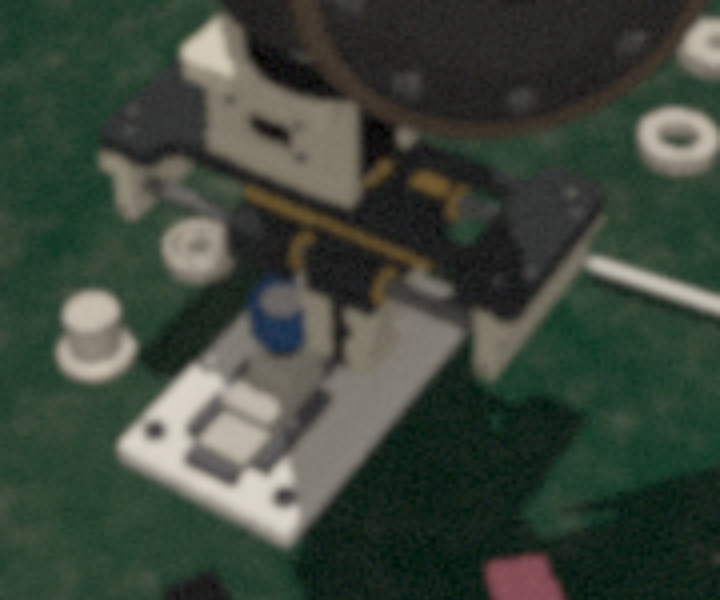

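The strap now lies over the block (nose at (278,315)) and the force has jumped, so the stop has been reached. One more nudge to confirm, then back off and up.

```bash
python3 -m jog '[[0,0.001,-0.0003,0,0,0,0],[0,0,0,0,0,0,0]]'; python3 -m jog '[[0,-0.004,0.001,0,0,0,0],[0,-0.015,0.004,0,0,0,0],[0,-0.02,0.005,0,0,0,0],[0,-0.02,0,0.04,0,0,0],[0,-0.02,0,0.06,0,0,0],[0,-0.03,0,0.06,0,0,0],[0,-0.03,0.03,0.03,0,0,0],[0,0,0.05,0,0,0,0],[0,0,0.05,0,0,0,0],[0,0,0,0,0,0,0]]'
python3 - <<'E'
from wp import *
c,p,D=snap('top','top4')
x0,y0,x1,y1=222,205,330,305
cv2.imwrite('pics/t4.png',cv2.resize(p[y0:y1,x0:x1],None,fx=6,fy=6,interpolation=cv2.INTER_CUBIC)[:,:,::-1])
b=p[y0:y1,x0:x1];H,S,V=cv2.split(cv2.cvtColor(b,cv2.COLOR_RGB2HSV))
for nm,m,z in(('blue',(H>95)&(H<125)&(S>120)&(V>60),.066),('red',((H<8)|(H>172))&(S>150)&(V>80),.11)):
    n,l,s,ce=cv2.connectedComponentsWithStats(m.astype(np.uint8));v,u=np.nonzero(l==1+np.argmax(s[1:,4]))
    w=np.array([onz(c,a+x0,b_+y0,z)[:2] for a,b_ in zip(u,v)]);r=cv2.minAreaRect((w*1000).astype(np.float32));print(nm,len(w),r,cv2.boxPoints(r))
    P=np.array([pt(c,D,a+x0,b_+y0) for a,b_ in zip(u,v)]);print(np.percentile(P[:,2],[5,50,95]))
E
```

```text
time_s: 8.05
tool_pos: [0.5109, 0.0509, 0.0605]
ee_rot: [179.8, -0.0, -104.5]
force: [-13.3, 10.6, 8.6]
opening: 0.0002
time_s: 9.3
tool_pos: [0.3757, 0.1925, 0.2456]
ee_rot: [-180.0, 0.0, -104.3]
force: [-0.1, -0.2, 0.1]
opening: 0.0006
blue 299 ((537.1729736328125, 29.914653778076172), (65.4360580444336, 28.325218200683594), 74.762939453125) [[514.9095      2.0688934]
 [542.23895    -5.375351 ]
 [559.43646    57.760414 ]
 [532.107      65.20466  ]]
[0.05977278 0.06463514 0.06893241]
red 135 ((517.6101684570312, -53.573055267333984), (31.403213500976562, 20.40290069580078), 77.39269256591797) [[504.22754  -66.66943 ]
 [524.13855  -71.12273 ]
 [530.9928   -40.476677]
 [511.0818   -36.023384]]
[0.10998511 0.12885956 0.13976129]
```

View pics/t4.png

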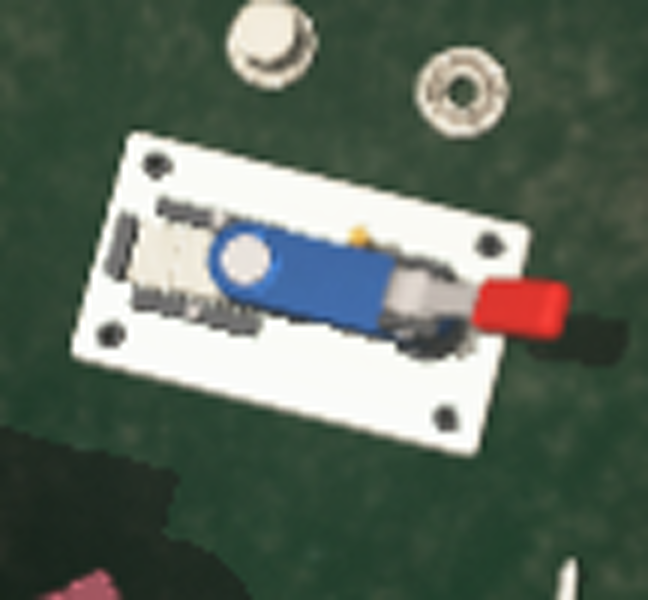

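The strap axis reads 74.8° against the fixture's 74.9°, so it is on the stop, next to the pin at (358,238). The lever is still raised. I move above the lever.

```bash
python3 -m jog '[[0,0.0285,-0.0469,0,0,0,-0.8],[0,0.0285,-0.0469,0,0,0,0],[0,0.0285,-0.0469,0,0,0,0],[0,0.0285,-0.0469,0,0,0,0],[0,0.0285,-0.0469,0,0,0,0],[0,0,0,-0.03,0,0,0],[0,0,0,-0.04,0,0,0],[0,0,0,-0.02,0,0,0],[0,0,0,0,0,0,0],[0,0,0,0,0,0,0]]'
```

```text
time_s: 10.6
tool_pos: [0.5189, -0.0445, 0.1568]
ee_rot: [-179.9, 0.0, -105.3]
force: [0.4, 0.5, -0.1]
opening: 0.0002
```

```bash
python3 -m jog '[[0,-0.0007,0.0025,-0.005,0,0,0],[0,0,0,-0.005,0,0,0],[0,-0.0009,-0.0035,-0.0028,0,0,0],[0,-0.0011,-0.0041,-0.0039,0,0,0],[0,-0.001,-0.0037,-0.0042,0,0,0],[0,0,0,0,0,0,0]]'
```

```text
time_s: 11.35
tool_pos: [0.5149, -0.0534, 0.1346]
ee_rot: [180.0, -0.0, -105.3]
force: [0.5, 1.1, 0.9]
opening: 0.0004
```

```bash
python3 -m jog '[[0,-0.0009,-0.0033,-0.0045,0,0,0],[0,-0.0008,-0.003,-0.0048,0,0,0],[0,-0.0007,-0.0025,-0.0051,0,0,0]]'; python3 -m jog '[[0,-0.0006,-0.0021,-0.0053,0,0,0],[0,-0.0004,-0.0016,-0.0054,0,0,0],[0,-0.0003,-0.0012,-0.0056,0,0,0],[0,0,0,0,0,0,0]]'
```

```text
time_s: 11.72
tool_pos: [0.5126, -0.0619, 0.1202]
ee_rot: [-180.0, 0.0, -105.3]
force: [-0.3, 3.0, 1.3]
opening: 0.0005
time_s: 12.22
tool_pos: [0.5108, -0.067, 0.1036]
ee_rot: [179.9, -0.0, -105.3]
force: [-0.2, 0.3, 0.3]
opening: 0.0006
```

Final travel, with a little overdrive onto the end stop.

```bash
python3 -m jog '[[0,-0.0002,-0.0007,-0.003,0,0,0],[0,0,0,-0.002,0,0,0],[0,0,0,0,0,0,0]]';python3 -m jog '[[0,0,0,-0.001,0,0,0],[0,0,0,-0.001,0,0,0],[0,0,0,0,0,0,0]]'
```

```text
time_s: 12.6
tool_pos: [0.5109, -0.0676, 0.0995]
ee_rot: [180.0, -0.0, -105.2]
force: [-3.0, 0.9, 6.1]
opening: 0.0006
time_s: 12.98
tool_pos: [0.5111, -0.0677, 0.099]
ee_rot: [-180.0, -0.0, -105.2]
force: [-7.3, 2.0, 21.1]
opening: 0.0004
```

The force is 21 N with the tip at about z = 0.085, so the lever is on its end stop. I retreat and check.

```bash
python3 -m jog '[[0,0,0,0.004,0,0,0],[0,0,0,0.03,0,0,0],[0,0,0,0.05,0,0,0],[0,-0.03,-0.03,0.05,0,0,0],[0,-0.03,-0.06,0.01,0,0,0],[0,-0.03,-0.06,0,0,0,0],[0,-0.03,-0.06,0,0,0,0],[0,0,-0.06,0,0,0,0],[0,0,0,0,0,0,0]]'
python3 - <<'E'
from wp import *
c,p,D=snap('top','top5');cs,ps,Ds=snap('side','side5')
x0,y0,x1,y1=222,205,330,305
b=p[y0:y1,x0:x1]
t=cv2.resize(b,(432,400),interpolation=cv2.INTER_CUBIC);s=cv2.resize(ps[250:400,235:370],(360,400),interpolation=cv2.INTER_CUBIC)
cv2.imwrite('pics/f5.png',np.hstack([t,s])[:,:,::-1])
H,S,V=cv2.split(cv2.cvtColor(b,cv2.COLOR_RGB2HSV))
for nm,m,z in(('blue',(H>95)&(H<125)&(S>120)&(V>60),.066),('red',((H<8)|(H>172))&(S>150)&(V>80),.086)):
    n,l,s,ce=cv2.connectedComponentsWithStats(m.astype(np.uint8));v,u=np.nonzero(l==1+np.argmax(s[1:,4]))
    w=np.array([onz(c,a+x0,b_+y0,z)[:2] for a,b_ in zip(u,v)]);r=cv2.minAreaRect((w*1000).astype(np.float32));print(nm,len(w),r)
    P=np.array([pt(c,D,a+x0,b_+y0) for a,b_ in zip(u,v)]);print(np.percentile(P[:,2],[5,25,50,75,95]))
    print('along -y fixture range',np.percentile((w-P0)@np.array([-.261,-.965]),[1,99]) if (P0:=np.array([.5258,-.014])) is not None else 0)
# displacement of surroundings: compare with first image
p0=load('top0')[1];d=cv2.absdiff(cv2.cvtColor(p0,7),cv2.cvtColor(p,7))
n,l,s,ce=cv2.connectedComponentsWithStats((d>40).astype(np.uint8));print([tuple(s[i])for i in range(1,n) if s[i,4]>25])
E
```

```text
time_s: 14.1
tool_pos: [0.3976, -0.3264, 0.2372]
ee_rot: [179.9, -0.0, -105.6]
force: [-0.5, 1.4, 0.2]
opening: 0.0005
blue 299 ((537.1632080078125, 29.90583038330078), (65.46513366699219, 28.29813003540039), 74.65509796142578)
[0.06044744 0.0629541  0.06476235 0.06697876 0.06968612]
along -y fixture range [-0.0769045  -0.01386067]Traceback (most recent call last):
  File "<stdin>", line 9, in <module>
    return _wrapfunc(a, 'argmax', axis=axis, out=out, **kwds)
    return bound(*args, **kwds)
ValueError: attempt to get argmax of an empty sequence
```

View pics/f5.png

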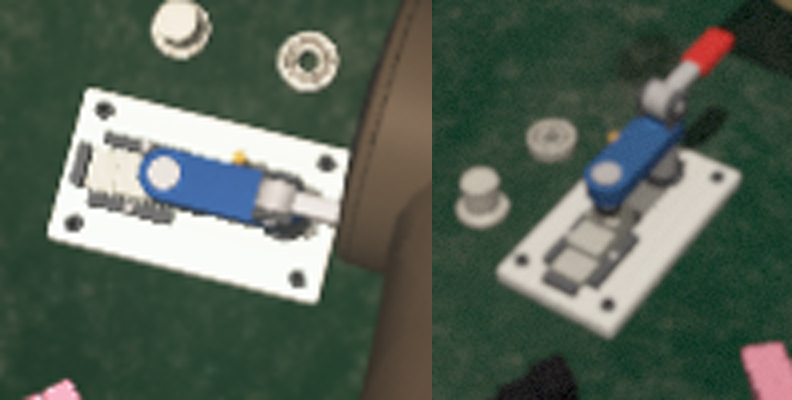

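The strap is still over the block and next to the pin, but the arm hides the red grip in the top view. I move further off and measure the lever in both views.

```bash
python3 -m jog '[[0,-0.01,-0.06,0,0,0,0],[0,-0.01,-0.06,0,0,0,0],[0,-0.01,-0.06,0,0,0,0],[0,-0.01,-0.05,0,0,0,0],[0,0,0,0,0,0,0],[0,0,0,0,0,0,0]]'
python3 - <<'E'
from wp import *
d=np.array([-.261,-.965])
for n,(x0,y0,x1,y1) in(('top',(222,205,345,305)),('side',(235,230,375,400))):
    c,p,D=snap(n,n+'6');b=p[y0:y1,x0:x1];H,S,V=cv2.split(cv2.cvtColor(b,cv2.COLOR_RGB2HSV))
    m=((H<8)|(H>172))&(S>130)&(V>70)
    k,l,s,ce=cv2.connectedComponentsWithStats(m.astype(np.uint8));i=1+np.argmax(s[1:,4]);v,u=np.nonzero(l==i)
    print(n,'red centroid',ce[i]+[x0,y0],'n',len(u),'box',s[i])
    P=np.array([pt(c,D,a+x0,e+y0) for a,e in zip(u,v)]);print(' z',np.percentile(P[:,2],[10,50,90]))
    for a in(0,3,6,49):
        r=np.radians(a);q=lambda t,h:np.r_[P_:=P0+d*(t*np.cos(r)-h*np.sin(r)),.08+t*np.sin(r)+h*np.cos(r)]
        P0=np.array([.5258,-.014]);print(' a',a,'grip top mid px',np.round(px(c,q(.059,.004)),1),'end',np.round(px(c,q(.08,0)),1))
    p0=load(n+'0')[1];dd=cv2.absdiff(cv2.cvtColor(p0,7),cv2.cvtColor(p,7))
    k,l,s,ce=cv2.connectedComponentsWithStats((dd>40).astype(np.uint8));print(' changed',[tuple(map(int,s[i]))for i in range(1,k) if s[i,4]>20])
print(manip.sense()['time_s'])
E
```

```text
time_s: 14.95
tool_pos: [0.3595, -0.5518, 0.2375]
ee_rot: [180.0, 0.0, -105.2]
force: [0.1, 0.2, 0.2]
opening: 0.0007
top red centroid [317.52941176 260.56684492] n 187 box [ 86  49  20  14 187]
 z [0.07826148 0.08330802 0.08712729]
 a 0 grip top mid px [317.3 260.5] end [326.8 263.1]
 a 3 grip top mid px [317.1 260.3] end [326.7 262.8]
 a 6 grip top mid px [316.9 260. ] end [326.6 262.5]
 a 49 grip top mid px [305.9 255.1] end [313.6 256.1]
 changed [(494, 166, 100, 110, 2443), (291, 212, 346, 268, 17285), (295, 224, 7, 6, 25), (288, 238, 22, 15, 145), (256, 243, 44, 37, 538), (294, 253, 10, 6, 46), (301, 255, 26, 11, 155), (275, 278, 11, 11, 90), (457, 300, 183, 180, 11176), (402, 332, 39, 34, 782), (393, 355, 7, 10, 38), (314, 369, 24, 3, 46), (190, 371, 103, 109, 3414), (300, 373, 54, 19, 610), (260, 395, 21, 15, 192), (379, 454, 23, 26, 119)]
side red centroid [338.68783069 267.86772487] n 189 box [ 93  30  20  19 189]
 z [0.0042747  0.0851216  0.08716117]
 a 0 grip top mid px [337.4 267.5] end [343.2 263.2]
 a 3 grip top mid px [337.4 266.3] end [343.2 261.5]
 a 6 grip top mid px [337.3 265.2] end [343.2 259.8]
 a 49 grip top mid px [330.7 255.7] end [335.7 244.9]
 changed [(418, 0, 142, 290, 8893), (635, 17, 5, 46, 94), (447, 42, 14, 17, 132), (636, 63, 4, 29, 65), (504, 66, 7, 5, 28), (513, 87, 5, 17, 40), (634, 101, 6, 9, 29), (634, 110, 6, 60, 193), (634, 176, 6, 67, 256), (440, 237, 33, 21, 233), (632, 246, 8, 61, 307), (297, 253, 12, 12, 44), (305, 266, 16, 16, 131), (324, 271, 12, 12, 93), (315, 285, 6, 8, 25), (328, 294, 14, 11, 86), (535, 301, 29, 59, 841), (291, 304, 32, 29, 493), (324, 304, 33, 26, 475), (632, 307, 8, 11, 37), (462, 313, 4, 12, 27), (634, 344, 6, 19, 47), (613, 429, 27, 18, 232), (555, 438, 12, 12, 21), (574, 441, 52, 30, 831)]
15.05
```

Both views put the lever level, at 0° within about a degree or so. Away from the fixture, the picture changes look like the arm and its shadow.

```bash
python3 -c "
from bench import manip
print(manip.hand_in())"
```

```text
the job is handed in; nothing more can be done
None
```

The step block is clamped and the job is handed in at about 15 s of the 48 s limit. I swung the blue strap round with the closed fingers until it met its stop. Only after that did I push the red cam lever down to its end stop, then moved the arm well clear.

Last checks:
- **Strap:** its axis measured 74.7° against the fixture's 74.9°. Contact force at the stop pin rose to about 19 N.
- **Lever:** it reads level in both the top and side views, with its grip about 85 mm above the worktop. The push ended at about 22 N against the stop.
- **Block:** it looks seated in its nest under the strap. I judged this by eye in the pictures and did not measure it.
- **Loose parts:** comparing pictures from before and after, I saw no sign that any had moved. The changes away from the fixture look like the arm and its shadow, but I did not check each one. A few fell near the screwdriver, the parts tray and the worktop edge.

One check script failed the first time because the arm was hiding the red grip. I moved the arm aside and repeated it. No checks disagreed.

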